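Fit the head plate on the open bioreactor vessel

ROBOT

A 6-joint arm with a two-finger parallel gripper is mounted at the origin on the work surface. World frame = base frame: x ahead of the robot, y to its left, z up, the work surface at z = 0. Lengths are in m, angles in rad, forces in N, time in s.
With the tool pointing down it reaches from about 0.35 to 0.925 m from the base axis. Payload 6.4 kg.
Tool frame: the origin (TCP) lies midway between the tips of the shut fingers; the grasp point (between the pads) lies 19 mm behind it; y points along the fingers, x is the direction in which the jaws open and shut, and the axes are right-handed (so a half turn about y gives the same grasp; the last joint's range is limited). The gripper opens to 85 mm and grips with 20 to 120 N. Pads are 22 mm wide; open, the fingers measure 114 mm over their backs; the gripper's body (76 mm by 85 mm) begins 54 mm behind the grasp point. The pads swing forward as they close: fully open they stand 13 mm farther back than shut.
Start: joints at [-0.174, 0.245, 1.558, -0, 1.339, -0.174], TCP at [0.65, 0, 0.231] pointing down, gripper open.
Joint ranges: [-3.13, 3.13], [-1.02, 2.26], [0.13, 2.54], [-0.95, 4.09], [0.21, 2.88], [-2.74, 2.74]. Speed limits (rad/s): [2.57, 2.57, 3.14, 3.14, 3.14, 3.14].

INTERFACE

Orientations are given as a unit quaternion [w, x, y, z].
In Python, from rig import status, get_image, job, spotter gives the robot as it stands.
- The arm moves only by the shell command python3 -m crank 'ROWS' [FORCE]. ROWS is JSON, one flat list of numbers, 5 for each row, row after row: the shift along the tool's x, y, z in mm, then the turn about the tool's y in degrees, then the opening in per cent of the stroke, from 0 (shut) to 100 (fully open). A call has 1 to 5 rows; each row shifts and turns the commanded pose from where the row before left it, along the tool's axes as they then stand; what a row does not reach is not made up. A row lasts 1/12 s, in which the tool goes at most 41.7 mm and 7.16 degrees, less where a joint would pass 70% of its speed; a pose out of reach is approached as far as the arm can. A call is refused whole if a number of a shift passes 41.7 or a number of a turn 7.16, either way. A call with a gripper value outside its range is refused whole. The fingers move at their own pace and stop on an object; FORCE is the grip in N (left out, the last holds). Time passes only in rows, so rows that do not move let the fingers close. It gives the time, the measured TCP pose, the force and the opening at its end, in the units of the state.
- status.state(): the state, without advancing time (a new reading comes with each control period).
- get_image(name): name is "scene" or "side" or "wrist"; returns a dict with "image" (384x512x3 uint8, red, green, blue), "vfov" (degrees; the focal length in pixels is half the picture's height over the tangent of half this angle, whatever the lens; pixels are square), "cx", "cy" (the principal point, pixels), "dist" ([k1, k2, p1, p2, k3] as OpenCV has them; the pictures are not rectified), "camera_from_world" (4x4, takes a point from world to camera coordinates); the wrist camera has in their place "T_tool_cam" (4x4, takes a point from camera to tool coordinates, whose origin is the TCP and whose axes are the tool frame's). Camera axes: x right, y up, looking along -z (the intrinsics and any distortion apply to the point x, -y, -z); pixel columns grow to the right and rows downward; lengths in m; the calibration is good to about 2 mm. A picture is of the moment at which its call begins: read the wrist's pose just before it. There is no depth.
- job.sign_off(): hands the job in, once; it reports no verdict.
Trained networks look in a picture, given as the dict that the camera call returned (one of the last four; its "shot" number tells which), for a name from the list of things; names that differ only in an ending like _2 or _b are one class to them, and where a whole thing is asked for, a point or a joint stands for the part that bears it (a point fixed in the world has none). Each returns a list of dicts, best first, with "confidence" (0 to 1); they miss things now and then, are a little off and sometimes report something else, mostly with a low value. They report only what shows in the picture. A call takes as long as a camera call.
- spotter.find_in(name, picture): "point" ([column, row] in pixels, amid what is visible of it).
- spotter.trace(name, picture): "region" (384x512 bool, what is visible of it) and "point" ([column, row] in pixels, amid what is visible of it).
- spotter.mark_of(name, picture): "point" ([column, row] in pixels: a listed point, or the origin of a listed thing).
The state is a dict: "time": time; "qpos": joint angles; "dq": joint speeds; "effort": joint torques, N m; "tool_pos": TCP position; "ee_rot": TCP orientation; "contact_force": force on the tool from outside, world axes, zero at the start; "moment": the same for the moment, N m; "width": opening from 0.0 (shut) to 1.0 (fully open).
Only numpy, scipy, OpenCV 4.12 (cv2) and the standard library are available. Lean on these libraries where they do the work, as an engineer would, in place of code of your own. Each camera call takes 0.05 s, during which the arm holds its last target.

TASK

Close the open vessel in the heating block: pick the head plate out of the drip tray by its black housing, turn it until all three holes find the three brass studs, and slide it down until it lies fully home and level on the steel ring, then let go. The vessel is glass: feel your way, press and twist only lightly, and do not let the plate drop onto it, and leave the other things where they are.

Things in the scene. Friction and masses are not known exactly. Their poses are not given: they have to be found in the camera images.
- headplate_grip (a point): Where to hold the loose head plate: middle of its black housing, 44 mm long (x), 26 mm wide (y), 52 mm tall, which stands on the middle of an aluminium disc lying flat in the steel tray. The point lies on the disc's axis, 34 mm above the disc's underside, 26 mm above its upper face, 26 mm below the housing's top. z up, x along the housing. Plate and housing weigh 0.35 to 0.6 kg.
- headplate: The same head plate; origin at the centre of the disc's underside, z up. Disc diameter 106 mm, 8 mm thick. Three through holes of diameter 11 mm, 40 mm from the axis, at 0, 120 and 240 degrees from +x; so it may go on in any of three ways. Two white port stubs, 12 mm wide, 10 mm tall, stand on the disc 36 mm out at +60 and -60 degrees.
- vessel: The open glass vessel, fixed in one of the two wells of the steel heating block (190 x 340 mm, 100 mm high). Origin on its axis, level with the block's top face, z up. Its top is a steel ring, diameter 106 mm, with three brass studs (see vessel_seat). Stands fast; breaks if the plate bears on ring and studs with over 60 N (a twist of 1.5 N m on the studs is already 40 N).
- vessel_seat (a point): Centre of the upper face of the open vessel's ring, 42 mm above vessel; the disc's underside must end here. Three upright studs, 40 mm from the axis, 120 degrees apart, diameter 8 mm, 22 mm high, the top 4 mm tapering to 4.4 mm. One stud lies within 0.7 rad, either way, of this frame's +x: the exact angle is not measured and must be seen or felt. The ring is tight and does not turn.
- closed_vessel: The neighbouring vessel in the other well, already closed: same plate with a red-topped housing and three blue nuts. Fixed; not to be used. Origin on its axis, level with the block's top face; its housing rises 102 mm above that.
- tray: Fixed steel drip tray, 210 x 330 mm (x, y), rim 24 mm high, floor 5 mm above the table; origin at the table under its centre. The head plate lies on its floor in the +y half, the two racks stand in the -y half.
- blue_rack: Blue tube rack with two black-capped probes, 120 x 50 mm, 88 mm high over the caps, loose in the tray, origin under its centre. Leave alone.
- yellow_rack: Yellow tube rack with one probe, 120 x 50 mm, 88 mm high over the cap, loose in the tray, origin under its centre. Leave alone.
- media_bottle: Bottle with blue cap, diameter 68 mm, 150 mm high, loose, origin under its centre. Leave alone.
- sample_jar: Small jar with orange cap, diameter 52 mm, 60 mm high, loose, origin under its centre. Leave alone.
- wrench: Wrench lying on the table, loose. Leave alone.
- spare_seal: Black rubber ring, diameter 80 mm, 6 mm high, loose on the table. Leave alone.
- nut_dish: Small white dish, diameter 80 mm, 30 mm high, loose on the table. Leave alone.

How it is judged:
On the way, in this order (a step that is already met when the one before it is completed fails the run):
1. the head plate is lifted clear of the tray and its rim (height (world z) of headplate_grip above 0.08 m), for 0.2 s.
2. the plate lies fully home on the ring, all three studs through its holes (z of headplate_grip in the frame of vessel_seat below 0.0365 m and horizontal distance between headplate_grip and vessel_seat below 0.005 m and angle between headplate_grip's own z axis and vertical below 0.04 rad), for 0.2 s.
At the end, for the whole second after the job is handed in: The head plate lies on the open vessel's ring with the studs through its holes: its underside within 2.5 mm of the ring's face, its axis within 5 mm of the vessel's, level within 0.04 rad, released and at rest (all of step 2 and z of headplate_grip in the frame of vessel_seat above 0.03 m and linear speed of headplate below 0.02 m/s); the robot touches nothing.
It fails at once if the plate was pressed or dropped on the glass vessel with more than 60 N (contact force between headplate and vessel above 60 N).
It fails at once if a bystander was moved by more than 30 mm (distance of any of blue_rack, yellow_rack, media_bottle, sample_jar, wrench, spare_seal, nut_dish from where it was at the start of the episode above 0.03 m).
It also fails if it takes over 72 s, if anything falls off the work surface, if the arm or the gripper's body presses on something with over 40 N, if the wrist force passes 120 N, or if a joint passes its speed limit or range.

## Working session

There is one attempt and no reset: what is moved stays moved. The work goes in short steps, Python scripts to look and compute and a shell command to move; the robot and the scene stay as the last step left them, time stands still between calls to the robot, and variables do not carry over. Pictures are saved under pics/ and viewed, and the job is handed in when it is done.

```bash
ls; mkdir -p pics
cat > h.py <<'E'
import numpy as np,cv2
from rig import status,get_image,job,spotter
from scipy.spatial.transform import Rotation as R
def K(p):
    f=192/np.tan(np.radians(p["vfov"])/2)
    return np.array([[f,0,p["cx"]],[0,f,p["cy"]],[0,0,1.]])
def Tcw(p,st=None):
    # returns camera_from_world
    if "camera_from_world" in p: return np.array(p["camera_from_world"])
    T=np.eye(4);q=st["ee_rot"];T[:3,:3]=R.from_quat([q[1],q[2],q[3],q[0]]).as_matrix();T[:3,3]=st["tool_pos"]
    return np.linalg.inv(T@np.array(p["T_tool_cam"]))
def ray(p,px,T):
    u=cv2.undistortPoints(np.array([[px]],float),K(p),np.array(p["dist"],float))[0,0]
    d=T[:3,:3].T@np.array([u[0],-u[1],-1]); c=-T[:3,:3].T@T[:3,3]
    return c,d
def onz(p,px,z,T):
    c,d=ray(p,px,T); return c+d*(z-c[2])/d[2]
def proj(p,X,T):
    X=np.atleast_2d(X); c=(T[:3,:3]@X.T).T+T[:3,3]
    c=c*[1,-1,-1]
    return cv2.projectPoints(c.reshape(-1,1,3),np.zeros(3),np.zeros(3),K(p),np.array(p["dist"],float))[0][:,0]
def save(p,n): cv2.imwrite("pics/"+n+".png",np.ascontiguousarray(p["image"][:,:,::-1]))
def pose(st):
    q=st["ee_rot"];return np.array(st["tool_pos"]),R.from_quat([q[1],q[2],q[3],q[0]]).as_matrix()
def show(st):
    p,M=pose(st);print("t",round(st["time"],2),"pos",p.round(4),"x",M[:,0].round(3),"y",M[:,1].round(3),"z",M[:,2].round(3),"F",np.round(st["contact_force"],1),"M",np.round(st["moment"],2),"w",round(st["width"],3),"q",np.round(st["qpos"],2))
E
python3 - <<'E'
from h import *
st=status.state();show(st)
for n in ["scene","side","wrist"]:
    st=status.state();p=get_image(n);save(p,n+"0");T=Tcw(p,st)
    print(n,p["vfov"],p["cx"],p["cy"],p["dist"],"cam",(-T[:3,:3].T@T[:3,3]).round(3))
    for nm,z in [("headplate_grip",.039),("headplate",.005),("vessel_seat",.142),("vessel",.1),("closed_vessel",.1),("tray",0)]:
        for r in spotter.mark_of(nm,p)[:2]: print(nm,np.round(r["point"],1),round(r["confidence"],2),onz(p,r["point"],z,T).round(4))
E
```

```text
pics
t 0.0 pos [6.494e-01 1.000e-04 2.301e-01] x [ 1.    -0.    -0.002] y [-0.002  0.    -1.   ] z [0. 1. 0.] F [-0.2  0.2 -0.2] M [-0.05 -0.02 -0.05] w 1.002 q [-0.17  0.25  1.56  0.    1.34 -0.17]
scene 44.71055969918345 255.0297476855234 192.26483691001255 [-0.05829832  0.          0.          0.          0.        ] cam [1.283 0.143 0.85 ]
headplate_grip [208.3 171.5] 0.87 [ 0.4812 -0.2234  0.039 ]
headplate [203.6 181.1] 0.96 [ 0.4858 -0.2366  0.005 ]
vessel_seat [322.3 201.4] 0.65 [0.5914 0.0839 0.142 ]
vessel [320.7 216.5] 0.61 [0.5959 0.0866 0.1   ]
closed_vessel [208.5 265.1] 0.73 [ 0.7919 -0.0953  0.1   ]
closed_vessel [333.4 177.4] 0.72 [0.4653 0.089  0.1   ]
tray [184.9 171. ] 0.69 [ 0.4611 -0.3009  0.    ]
tray [384.2 192.2] 0.55 [0.3684 0.2183 0.    ]
side 57.93402012390197 251.06648200402614 196.3447559250353 [-0.06853927  0.          0.          0.          0.        ] cam [0.435 0.762 0.69 ]
headplate_grip [287.9 190.1] 0.7 [ 0.4783 -0.2223  0.039 ]
headplate [285.4 194.4] 0.71 [ 0.487  -0.2452  0.005 ]
vessel_seat [235.4 221.8] 0.8 [0.5906 0.0974 0.142 ]
vessel [235.4 233.6] 0.55 [0.5927 0.0942 0.1   ]
closed_vessel [231.7 280. ] 0.88 [0.5692 0.2501 0.1   ]
closed_vessel [237.  217.8] 0.25 [0.6016 0.0286 0.1   ]
tray [292.9 185.3] 0.89 [ 0.4652 -0.3158  0.    ]
tray [286.3 186.1] 0.56 [ 0.4887 -0.3067  0.    ]
wrist 69.67100922824952 255.45932617521686 191.52741484296612 [-0.03014284  0.          0.          0.          0.        ] cam [0.651 0.078 0.374]
headplate_grip [186.2  89.9] 0.66 [0.5724 0.0932 0.039 ]
headplate [155.6 303.8] 0.85 [ 0.4889 -0.2323  0.005 ]
vessel_seat [183.3  88.7] 0.81 [0.5944 0.0895 0.142 ]
vessel [192.1  93.5] 0.83 [0.5921 0.0872 0.1   ]
```

View images.

View pics/scene0.png

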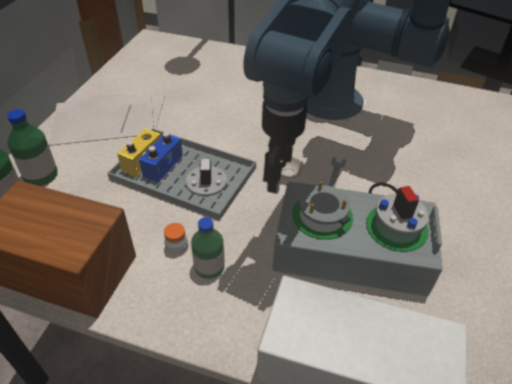

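View pics/side0.png

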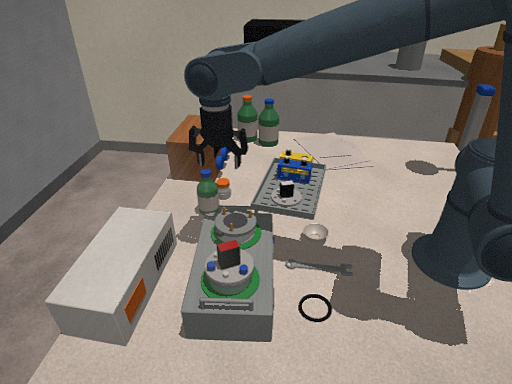

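View pics/wrist0.png

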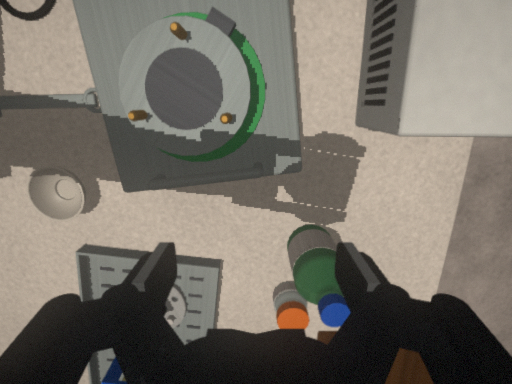

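Run:
```python
import cv2
a=cv2.imread("pics/wrist0.png")[0:175,90:290];cv2.imwrite("pics/w0c.png",cv2.resize(a,None,fx=3.4,fy=3.4,interpolation=cv2.INTER_CUBIC))
a=cv2.imread("pics/scene0.png")[130:250,90:390];cv2.imwrite("pics/s0c.png",cv2.resize(a,None,fx=2.6,fy=2.6,interpolation=cv2.INTER_CUBIC))
```

```text
(no output)
```

View pics/w0c.png

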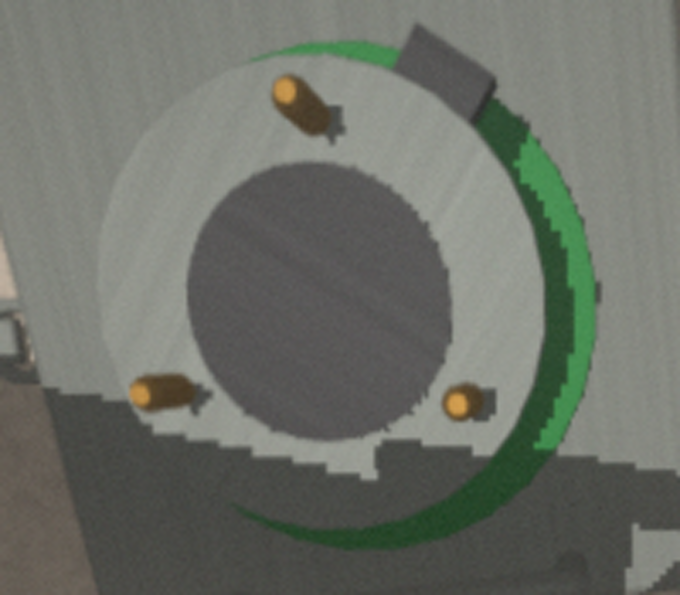

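View pics/s0c.png

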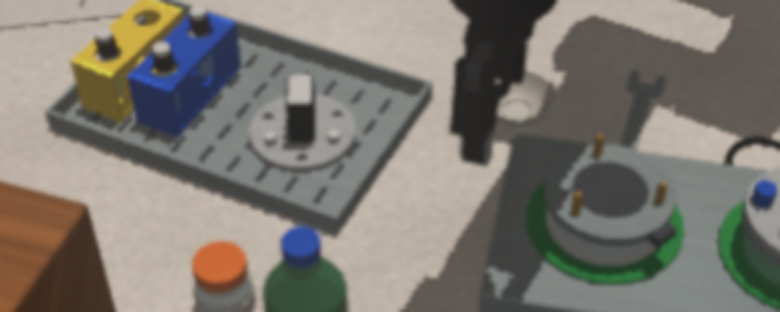

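Run:
```python
from h import *
import json
st=status.state();p=get_image("wrist");T=Tcw(p,st)
off=np.array([90,0])
px=np.array([[286,90],[140,395],[457,404]])/3.4+off-.35
top=np.array([onz(p,q,.164,T) for q in px]);print(top.round(4))
c=top.mean(0);d=top-c;print("c",c,np.linalg.norm(d[:,:2],axis=1),np.degrees(np.arctan2(d[:,1],d[:,0])))
print([np.linalg.norm(top[i]-top[i-1]) for i in range(3)])
# scene view holes of plate
p=get_image("scene");T=Tcw(p);off=np.array([90,130])
for q in [(268,116),(332,114),(302,156)]: print(onz(p,np.array(q)/2.6+off,.013,T).round(4))
p2=get_image("side")
# triangulate plate grip from mark points
def tri(a,b):
    (c1,d1),(c2,d2)=a,b
    A=np.c_[d1,-d2];s=np.linalg.lstsq(A,c2-c1,rcond=None)[0];return (c1+s[0]*d1).round(4),(c2+s[1]*d2).round(4)
for n in["headplate_grip","headplate","vessel_seat"]:
    a=spotter.mark_of(n,p)[0];b=spotter.mark_of(n,p2)[0];print(n,tri(ray(p,a["point"],T),ray(p2,b["point"],Tcw(p2))))
```

```text
[[0.5962 0.1287 0.164 ]
 [0.5594 0.0698 0.164 ]
 [0.6284 0.0676 0.164 ]]
c [0.59467302 0.08869311 0.164     ] [0.0400218  0.04000991 0.03978497] [  87.79033291 -151.82830875  -32.0338433 ]
[np.float64(0.06905348411147895), np.float64(0.06944227783503944), np.float64(0.06903281360362365)]
[ 0.4795 -0.2683  0.013 ]
[ 0.456  -0.2085  0.013 ]
[ 0.5213 -0.2146  0.013 ]
headplate_grip (array([ 0.4861, -0.2312,  0.0354]), array([ 0.4854, -0.2319,  0.0365]))
headplate (array([ 0.4882, -0.2296,  0.0073]), array([ 0.4855, -0.2323,  0.011 ]))
vessel_seat (array([0.591 , 0.0842, 0.1396]), array([0.5938, 0.0873, 0.1365]))
```

```bash
python3 -m crank '[-16.4,0,-23.1,0,100,-16.4,0,-23.1,0,100,-16.4,0,-23.1,0,100,-16.4,0,-23.1,0,100,-16.4,0,-23.1,0,100]' && python3 -m crank '[-16.4,0,-23.1,0,100,-16.4,0,-23.1,0,100,-16.4,0,-23.1,0,100,-16.4,0,-23.1,0,100,-16.4,0,-23.1,0,100]' && python3 -m crank '[0,0,0,6.8,100,0,0,0,6.8,100,0,0,0,6.8,100,0,0,0,6.8,100,0,0,0,6.8,100]' && python3 -m crank '[0,0,0,6.8,100,0,0,0,6.8,100,0,0,0,6.8,100,0,0,0,6.8,100,0,0,0,6.8,100]'
python3 -m crank '[0,0,0,0,100]'
python3 - <<'E'
from h import *
st=status.state();show(st)
p=get_image("wrist");save(p,"w1");T=Tcw(p,st)
for nm,z in [("headplate_grip",.039),("headplate",.005),("blue_rack",0)]:
    for r in spotter.mark_of(nm,p)[:2]: print(nm,np.round(r["point"],1),round(r["confidence"],2),onz(p,r["point"],z,T).round(4))
E
```

```text
time: 1.92
tool_pos: [0.5672, -0.1164, 0.2314]
ee_rot: [-0.707, 0.707, 0.0, -0.0]
contact_force: [-0.1, -0.5, -0.5]
width: 0.997
time: 2.33
tool_pos: [0.4851, -0.232, 0.2315]
ee_rot: [-0.707, 0.707, 0.0, 0.0]
contact_force: [0.4, -0.8, 0.9]
width: 1.001
time: 2.75
tool_pos: [0.4859, -0.2311, 0.2314]
ee_rot: [-0.676, 0.676, -0.209, 0.209]
contact_force: [1.1, -0.8, -0.5]
width: 0.998
time: 3.17
tool_pos: [0.486, -0.231, 0.2314]
ee_rot: [-0.585, 0.585, -0.397, 0.397]
contact_force: [-0.8, 0.2, 0.3]
width: 1.0
time: 3.25
tool_pos: [0.486, -0.231, 0.2314]
ee_rot: [-0.586, 0.586, -0.396, 0.396]
contact_force: [-0.5, 0.0, 0.6]
width: 0.998
t 3.25 pos [ 0.486  -0.231   0.2314] x [ 0.373 -0.928  0.   ] y [ 0. -0. -1.] z [0.928 0.373 0.   ] F [-0.5  0.   0.6] M [-0.    0.02  0.06] w 0.998 q [-0.65 -0.02  1.84  0.    1.32  0.53]
headplate_grip [253.9 169.4] 0.66 [ 0.4867 -0.2292  0.039 ]
headplate [256.4 166.9] 0.55 [ 0.4838 -0.2339  0.005 ]
blue_rack [338.2 207.8] 0.93 [ 0.4709 -0.3674  0.    ]
```

View pics/w1.png

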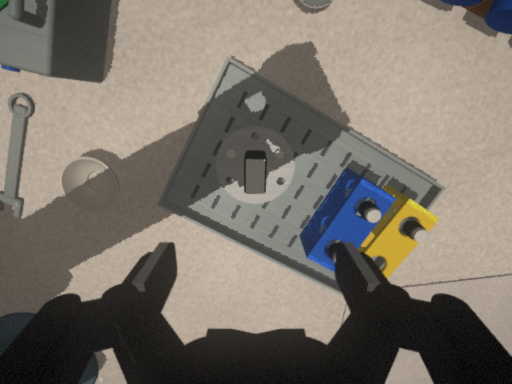

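Run:
```python
import cv2
a=cv2.imread("pics/w1.png")[115:220,195:315];cv2.imwrite("pics/w1c.png",cv2.resize(a,None,fx=5,fy=5,interpolation=cv2.INTER_CUBIC))
```

```text
(no output)
```

View pics/w1c.png

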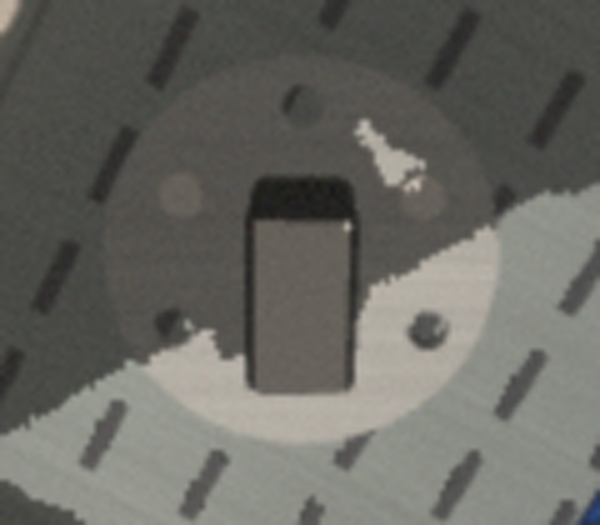

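Run:
```python
from h import *
st=status.state();p=get_image("wrist");T=Tcw(p,st)
o=np.array([195,115])
f=lambda q,z:onz(p,np.array(q)/5-.4+o,z,T)[:2]
h=np.array([f(q,.013) for q in[(302,105),(174,325),(429,330)]]);c=h.mean(0);d=h-c
print(h.round(4),c,np.linalg.norm(d,axis=1),np.degrees(np.arctan2(d[:,1],d[:,0])))
k=np.array([f(q,.065) for q in[(252,219),(352,219),(354,391),(247,391)]]);print(k.mean(0),[np.linalg.norm(k[i]-k[i-1]) for i in range(4)])
for a,b in [(3,0),(2,1)]: print(np.degrees(np.arctan2(*(k[b]-k[a])[::-1])))
r=spotter.trace("headplate",p)[0]; c=np.argwhere(r["region"]); print(c.min(0),c.max(0))
b=spotter.trace("blue_rack",p)[0]; c=np.argwhere(b["region"]); i=c[:,1].argmin();print(c[i],onz(p,c[i][::-1],.0,T))
```

```text
[[ 0.523  -0.2159]
 [ 0.4554 -0.2059]
 [ 0.4801 -0.2705]] [ 0.48617806 -0.23079428] [0.03970061 0.03956303 0.04017628] [ 21.98271429 141.07201611 -98.6417699 ]
[ 0.48564597 -0.23100299] [np.float64(0.04099411925584329), np.float64(0.022648546792285323), np.float64(0.04096994004281066), np.float64(0.025191819341335603)]
19.823411196017428
23.37949673055901
[125 215] [203 295]
[234 300] [ 0.41235666 -0.33361212  0.        ]
```

```bash
python3 -m crank '[0,40,0,0,100,0,40,0,0,100,0,40,0,0,100,0,35,0,0,100,0,25,0,0,100]' 60 && python3 -m crank '[0,15,0,0,100,0,10,0,0,100,0,0,0,0,100]' && python3 -m crank '[0,0,0,0,0,0,0,0,0,0,0,0,0,0,0,0,0,0,0,0,0,0,0,0,0]' && python3 -m crank '[0,0,0,0,0,0,0,0,0,0,0,0,0,0,0,0,0,0,0,0,0,0,0,0,0]'
python3 - <<'E'
from h import *
show(status.state())
E
```

```text
time: 4.02
tool_pos: [0.4844, -0.2298, 0.0479]
ee_rot: [0.586, -0.586, 0.397, -0.394]
contact_force: [-0.3, -0.7, -1.2]
width: 1.0
time: 4.27
tool_pos: [0.4847, -0.2301, 0.0242]
ee_rot: [0.586, -0.586, 0.397, -0.394]
contact_force: [-0.2, -0.2, -1.0]
width: 0.998
time: 4.68
tool_pos: [0.4865, -0.2312, 0.0273]
ee_rot: [0.586, -0.586, 0.395, -0.396]
contact_force: [1.6, -6.5, 24.6]
width: 0.299
time: 5.1
tool_pos: [0.4867, -0.2315, 0.0274]
ee_rot: [-0.586, 0.586, -0.395, 0.396]
contact_force: [-1.0, 0.4, 5.6]
width: 0.3
t 5.1 pos [ 0.4867 -0.2315  0.0274] x [ 0.375 -0.927  0.001] y [ 0.001 -0.001 -1.   ] z [0.927 0.375 0.001] F [-1.   0.4  5.6] M [ 0.16  0.14 -0.01] w 0.3 q [-0.65  0.27  1.95 -0.    0.92  0.53]
```

```bash
python3 -m crank '[0,-5,0,0,0,0,-15,0,0,0,0,-25,0,0,0,0,-30,0,0,0,0,-30,0,0,0]' && python3 -m crank '[0,-30,0,0,0,0,-30,0,0,0,0,-20,0,0,0,0,-15,0,0,0,0,0,0,0,0]'
python3 - <<'E'
from h import *
st=status.state();show(st)
p=get_image("wrist");save(p,"w2");p=get_image("side");save(p,"side2")
a=p["image"][60:260,180:360,::-1];cv2.imwrite("pics/side2c.png",cv2.resize(np.ascontiguousarray(a),None,fx=3,fy=3))
E
```

```text
time: 5.52
tool_pos: [0.4844, -0.2298, 0.1305]
ee_rot: [0.586, -0.586, 0.397, -0.394]
contact_force: [0.5, -0.6, -4.6]
width: 0.297
time: 5.93
tool_pos: [0.487, -0.2317, 0.2293]
ee_rot: [-0.586, 0.586, -0.394, 0.397]
contact_force: [1.1, 0.1, -4.9]
width: 0.295
t 5.93 pos [ 0.487  -0.2317  0.2293] x [ 0.375 -0.927  0.005] y [ 0.004 -0.003 -1.   ] z [0.927 0.375 0.003] F [ 1.1  0.1 -4.9] M [-0.01 -0.1   0.  ] w 0.295 q [-0.65 -0.02  1.85 -0.    1.31  0.53]
```

View pics/w2.png

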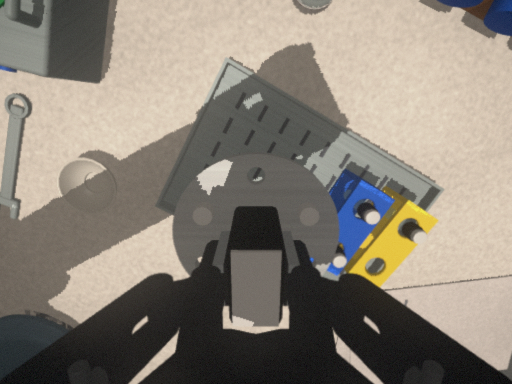

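View pics/side2c.png

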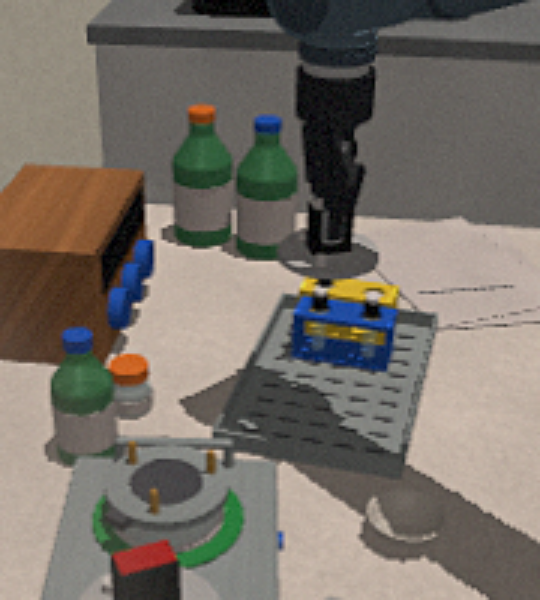

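Run:
```python
from h import *
a=cv2.imread("pics/w2.png")[150:240,165:345];cv2.imwrite("pics/w2c.png",cv2.convertScaleAbs(cv2.resize(a,None,fx=4.4,fy=4.4,interpolation=cv2.INTER_CUBIC),alpha=1.6))
p=get_image("wrist");T=np.linalg.inv(np.array(p["T_tool_cam"]))
# predicted px in tool frame: y=.0144 disc top
X=[[0,.0144,.040]]+[[s*.0312,.0044,.018] for s in(-1,1)]+[[.053*np.sin(t),.0144,.053*np.cos(t)] for t in (-1,0,1)]
print(proj(p,np.array(X),T).round(1), ((proj(p,np.array(X),T)-[165,150])*4.4).round(0))
```

```text
[[254.4 174.2]
 [200.2 215.6]
 [308.6 215.6]
 [180.  192.7]
 [254.4 152.1]
 [328.9 192.7]] [[393. 107.]
 [155. 289.]
 [632. 289.]
 [ 66. 188.]
 [393.   9.]
 [721. 188.]]
```

View pics/w2c.png

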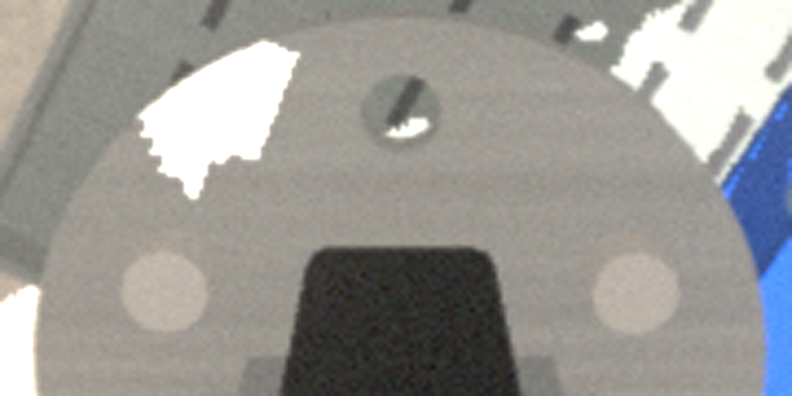

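```bash
python3 -m crank '[0,0,0,-6.6,0,0,0,0,-6.6,0,0,0,0,-6.6,0,0,0,0,-6.6,0,0,0,0,-6.6,0]' && python3 -m crank '[0,0,0,-6.6,0,0,0,0,-6.6,0,0,0,0,-6.6,0,0,0,0,-6.6,0,0,0,0,-6.6,0]' && python3 -m crank '[7,0,20,0,0,10,0,34,0,0,10,0,34,0,0,10,0,34,0,0,10,0,34,0,0]'  && python3 -m crank '[10,0,34,0,0,10,0,34,0,0,10,0,34,0,0,10,0,34,0,0,8.7,0,32.5,0,0]' && python3 -m crank '[0,0,0,0,0,0,0,0,0,0]'
python3 - <<'E'
from h import *
st=status.state();show(st)
p=get_image("wrist");save(p,"w3")
p=get_image("scene");save(p,"scene3")
a=p["image"][100:250,230:410,::-1];cv2.imwrite("pics/scene3c.png",cv2.resize(np.ascontiguousarray(a),None,fx=4,fy=4))
E
```

```text
time: 6.5
tool_pos: [0.4848, -0.2301, 0.2234]
ee_rot: [0.676, -0.674, 0.212, -0.209]
contact_force: [0.5, -0.5, -4.2]
width: 0.296
time: 6.92
tool_pos: [0.4848, -0.2301, 0.2234]
ee_rot: [0.708, -0.706, 0.012, -0.009]
contact_force: [-0.1, -1.3, -4.5]
width: 0.294
time: 7.33
tool_pos: [0.5373, -0.0748, 0.2235]
ee_rot: [0.708, -0.706, 0.014, -0.011]
contact_force: [0.1, -0.2, -4.0]
width: 0.296
time: 7.75
tool_pos: [0.5919, 0.092, 0.2233]
ee_rot: [0.707, -0.707, 0.014, -0.011]
contact_force: [1.1, 0.4, -4.7]
width: 0.296
time: 7.92
tool_pos: [0.5917, 0.0916, 0.2233]
ee_rot: [-0.707, 0.707, -0.013, 0.009]
contact_force: [0.3, -0.8, -5.0]
width: 0.295
t 7.92 pos [0.5917 0.0916 0.2233] x [ 0.999 -0.032 -0.005] y [-0.005 -0.    -1.   ] z [ 0.032  0.999 -0.   ] F [ 0.3 -0.8 -5. ] M [-0.03  0.03  0.02] w 0.295 q [-0.04  0.14  1.7  -0.    1.31 -0.  ]
```

View pics/w3.png

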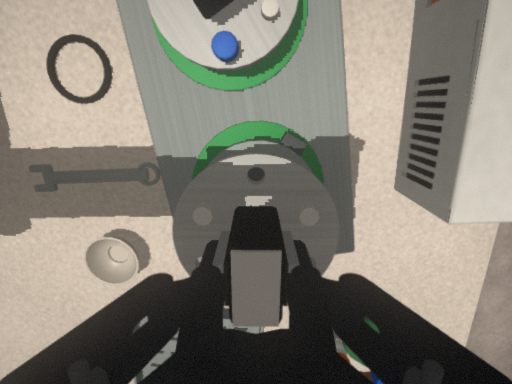

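View pics/scene3c.png

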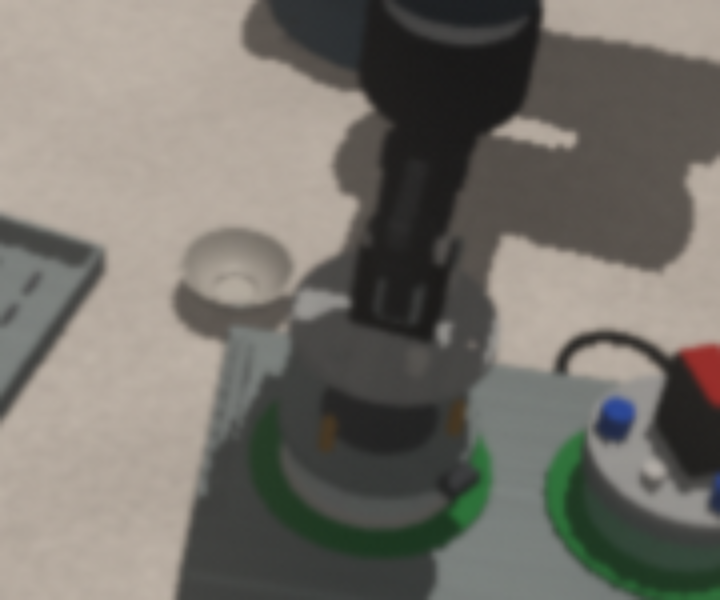

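```bash
python3 -m crank '[0.7,7,-0.8,0,0,0.7,8,-0.8,0,0,0.6,8,-0.9,0,0,0,6,0,0,0,0,0,0,0,0]'; python3 -m crank '[0,0,0,0,0,0,0,0,0,0]'
cat > look.py <<'E'
import sys
from h import *
n=sys.argv[1]
st=status.state();show(st)
p=get_image("wrist");save(p,n)
a=p["image"][130:260,165:345,::-1];cv2.imwrite("pics/"+n+"c.png",cv2.convertScaleAbs(cv2.resize(np.ascontiguousarray(a),None,fx=4.4,fy=4.4,interpolation=cv2.INTER_CUBIC),alpha=1.6))
for nm,b in (("scene",(130,250,270,390)),("side",(170,290,180,300))):
    p=get_image(nm);save(p,n+nm);a=p["image"][b[0]:b[1],b[2]:b[3],::-1];cv2.imwrite("pics/"+n+nm+"c.png",cv2.convertScaleAbs(cv2.resize(np.ascontiguousarray(a),None,fx=4.8,fy=4.8,interpolation=cv2.INTER_CUBIC),alpha=1.3))
E
python3 look.py w4
```

```text
time: 8.43
tool_pos: [0.5935, 0.0868, 0.1946]
ee_rot: [0.707, -0.707, 0.014, -0.011]
contact_force: [-0.5, -0.2, -5.0]
width: 0.298
time: 8.6
tool_pos: [0.5951, 0.0873, 0.1975]
ee_rot: [-0.707, 0.707, -0.012, 0.013]
contact_force: [-0.1, 0.4, -5.4]
width: 0.297
t 8.6 pos [0.5951 0.0873 0.1975] x [ 0.999 -0.035  0.   ] y [ 0. -0. -1.] z [0.035 0.999 0.   ] F [-0.1  0.4 -5.4] M [0.06 0.   0.01] w 0.297 q [-0.04  0.16  1.71  0.    1.26 -0.01]
```

View pics/w4c.png

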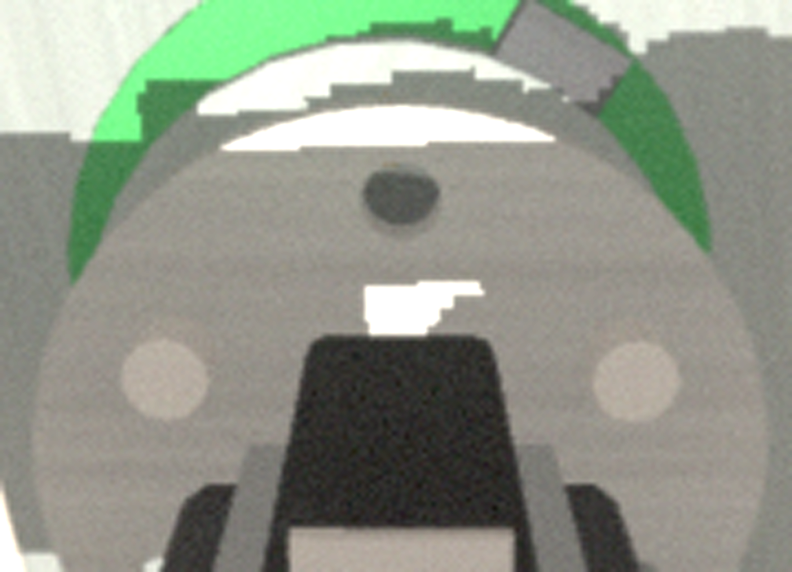

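View pics/w4scenec.png

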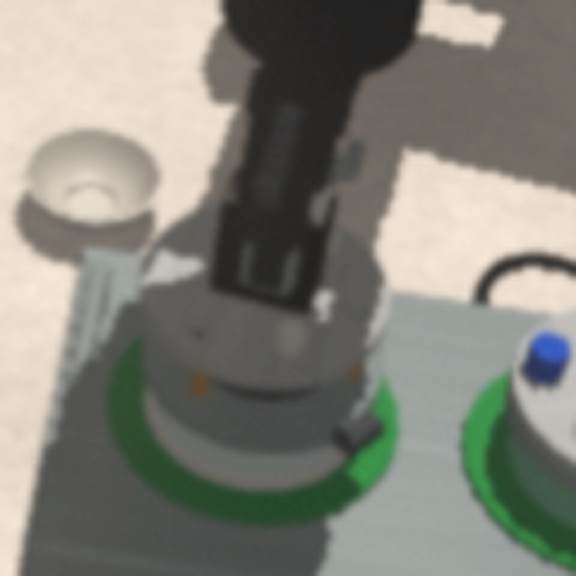

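View pics/w4sidec.png

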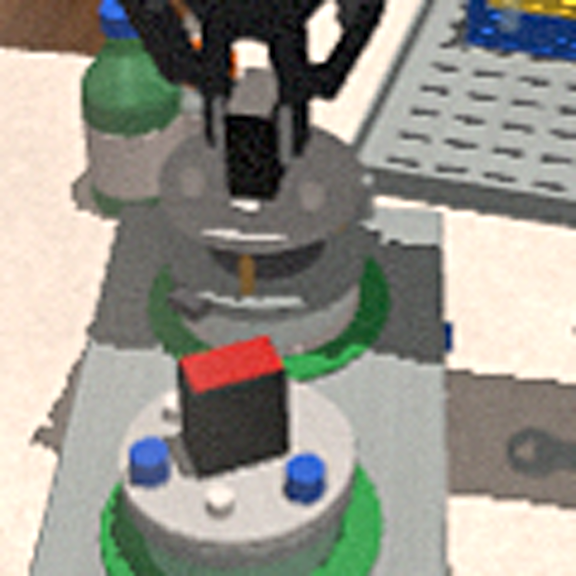

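```bash
cat > ov.py <<'E'
import sys
from h import *
n=sys.argv[1]
for i in range(3):
    st=status.state();p=get_image("wrist");print(st["time"],np.round(st["tool_pos"],4))
T=Tcw(p,st)
img=np.ascontiguousarray(p["image"][:,:,::-1]);s=4.4
a=cv2.convertScaleAbs(cv2.resize(img[130:260,165:345],None,fx=s,fy=s,interpolation=cv2.INTER_CUBIC),alpha=1.6)
c=np.array([.5947,.0887])
def dr(X,T,col):
    q=((proj(p,np.array(X),T)-[164.5,129.5])*s).astype(int); cv2.polylines(a,[q.reshape(-1,1,2)],False,col,1)
t=np.linspace(-.3,np.pi+.3,80)
dr([[c[0]+.053*np.cos(u),c[1]+.053*np.sin(u),.142] for u in t],T,(0,0,255))
for z,r in((.142,.004),(.164,.0022)):
  for ang in (88,):
    k=c+.04*np.array([np.cos(np.radians(ang)),np.sin(np.radians(ang))])
    dr([[k[0]+r*np.cos(u),k[1]+r*np.sin(u),z] for u in np.linspace(0,6.3,30)],T,(0,0,255))
Tt=np.linalg.inv(np.array(p["T_tool_cam"]))
ox,oz=.0009,-.0004
for y in(.0144,.0224):
    dr([[ox+.053*np.cos(u),y,oz+.053*np.sin(u)] for u in t],Tt,(255,0,0))
    dr([[ox+.0055*np.cos(u),y,oz+.04+.0055*np.sin(u)] for u in np.linspace(0,6.3,30)],Tt,(255,0,0))
cv2.imwrite("pics/"+n+".png",a)
E
python3 ov.py ov1
```

```text
8.75 [0.5953 0.0874 0.198 ]
8.8 [0.5952 0.0874 0.1979]
8.85 [0.5951 0.0875 0.1978]
```

View pics/ov1.png

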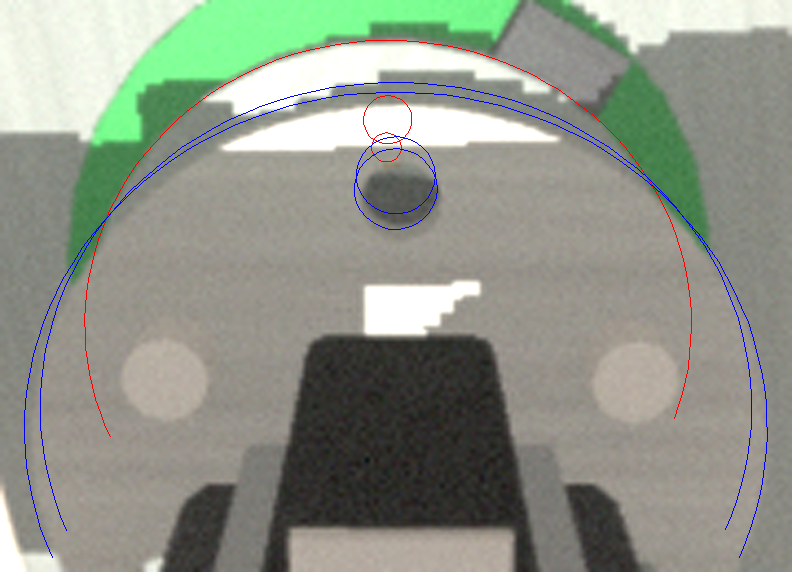

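Run:
```python
from h import *
p=get_image("wrist");T=np.linalg.inv(np.array(p["T_tool_cam"]))
print(np.array(p["T_tool_cam"]).round(4))
print(proj(p,np.array([[0,.0144,.04],[0.,.0224,.04],[0.0009,.0144,.0396],[0,.0144,.053]]),T).round(1))
```

```text
[[ 1.000e+00  3.000e-04 -1.000e-03  1.300e-03]
 [-1.100e-03  3.052e-01 -9.523e-01 -1.425e-01]
 [-0.000e+00  9.523e-01  3.052e-01  7.830e-02]
 [ 0.000e+00  0.000e+00  0.000e+00  1.000e+00]]
[[252.9 171.9]
 [253.  168.8]
 [254.4 172.6]
 [252.8 149.7]]
```

Run:
```python
from h import *
for i in range(4):
    st=status.state();p=get_image("wrist");print(np.array(p["T_tool_cam"])[:3,3].round(5),np.array(p["T_tool_cam"])[1:3,1].round(4),p["cx"],p["vfov"],np.round(st["tool_pos"],4))
```

```text
[ 0.00134 -0.14251  0.07827] [0.3052 0.9523] 255.45932617521686 69.67100922824952 [0.595  0.0875 0.1976]
[ 0.00134 -0.14251  0.07827] [0.3052 0.9523] 255.45932617521686 69.67100922824952 [0.595  0.0875 0.1975]
[ 0.00134 -0.14251  0.07827] [0.3052 0.9523] 255.45932617521686 69.67100922824952 [0.5949 0.0874 0.1974]
[ 0.00134 -0.14251  0.07827] [0.3052 0.9523] 255.45932617521686 69.67100922824952 [0.5949 0.0874 0.1974]
```

```bash
cat > fit.py <<'E'
from h import *
from scipy.optimize import least_squares
st=status.state();p=get_image("wrist");Tt=np.linalg.inv(np.array(p["T_tool_cam"]));T=Tcw(p,st)
obs=np.array([[400,200],[165,379],[636,381]])/4.4+[164.5,129.5]
def X(v):
    ox,oz,a,y=v;P=[[0,y,.04]]+[[s*.03118,y-.010,.018] for s in(-1,1)]
    P=np.array(P);c,s=np.cos(a),np.sin(a)
    return np.c_[P[:,0]*c+P[:,2]*s+ox,P[:,1],-P[:,0]*s+P[:,2]*c+oz]
for free in(0,1):
    r=least_squares(lambda v:(proj(p,X([*v[:3],v[3] if free else .0144]),Tt)-obs).ravel(),[0,0,0,.0144],x_scale=.001)
    v=r.x;print("tool off mm",(v[:2]*1e3).round(2),"yaw deg",np.degrees(v[2]).round(2),"y",v[3].round(4),"res px",r.fun.round(2))
    P,M=pose(st);w=P+M@np.array([v[0],v[3]+.008,v[1]]);ax=M[:,2]
    print("plate world",w.round(4),"yaw",np.degrees(np.arctan2(ax[1],ax[0])+v[2]).round(2),"target-plate mm",((np.array([.5947,.0887])-w[:2])*1e3).round(2),"tcp",P.round(4))
E
python3 fit.py
```

```text
tool off mm [ 1.43 -1.66] yaw deg 0.21 y 0.0144 res px [ 0.17 -0.28 -0.65  0.25  0.49  0.11]
plate world [0.5963 0.0857 0.1749] yaw 88.21 target-plate mm [-1.58  2.98] tcp [0.5949 0.0874 0.1973]
tool off mm [ 1.43 -2.23] yaw deg 0.21 y 0.016 res px [ 0.17 -0.01 -0.08  0.08 -0.09 -0.06]
plate world [0.5963 0.0851 0.1733] yaw 88.21 target-plate mm [-1.56  3.55] tcp [0.5949 0.0874 0.1973]
```

```bash
python3 -m crank '[-0.8,2,1.6,0,0,-0.8,2,1.6,0,0,0,0,0,0,0,0,0,0,0,0]'; python3 ov.py ov2; python3 fit.py
```

```text
time: 9.53
tool_pos: [0.5931, 0.0908, 0.1929]
ee_rot: [-0.707, 0.707, -0.013, 0.012]
contact_force: [-0.3, 0.7, -3.9]
width: 0.298
9.5333 [0.5931 0.0908 0.1929]
9.5833 [0.5933 0.0908 0.1931]
9.6333 [0.5934 0.0907 0.1932]
tool off mm [ 1.43 -1.66] yaw deg 0.21 y 0.0144 res px [ 0.17 -0.28 -0.65  0.25  0.49  0.11]
plate world [0.5948 0.0889 0.1709] yaw 88.21 target-plate mm [-0.13 -0.24] tcp [0.5935 0.0906 0.1933]
tool off mm [ 1.43 -2.23] yaw deg 0.21 y 0.016 res px [ 0.17 -0.01 -0.08  0.08 -0.09 -0.06]
plate world [0.5948 0.0884 0.1693] yaw 88.21 target-plate mm [-0.11  0.33] tcp [0.5935 0.0906 0.1933]
```

View pics/ov2.png

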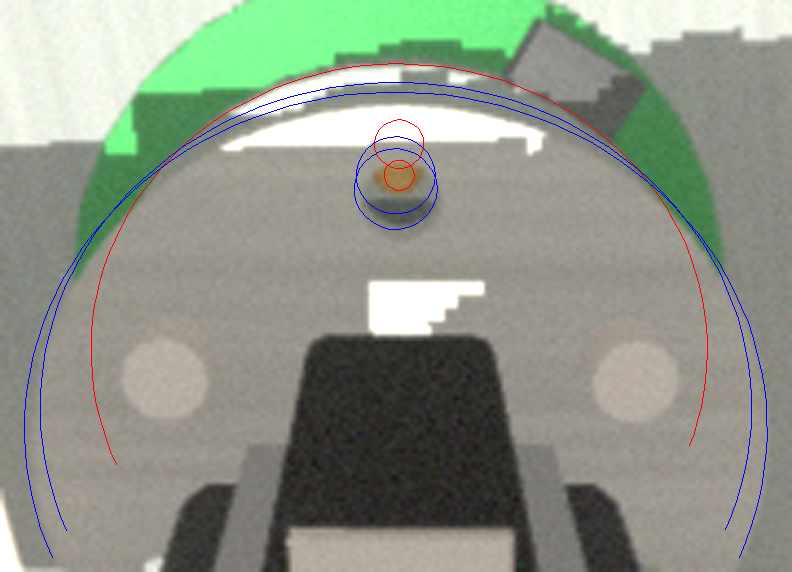

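```bash
python3 -m crank '[0,2,0,0,0,0,2,0,0,0,0,2,0,0,0,0,1.5,0,0,0,0,0,0,0,0]'; python3 ov.py ov3;python3 fit.py
```

```text
time: 10.15
tool_pos: [0.5931, 0.0907, 0.1851]
ee_rot: [0.707, -0.707, 0.013, -0.012]
contact_force: [-0.3, 0.9, -5.4]
width: 0.298
10.15 [0.5931 0.0907 0.1851]
10.2 [0.5932 0.0906 0.1854]
10.25 [0.5933 0.0906 0.1856]
tool off mm [ 1.43 -1.66] yaw deg 0.21 y 0.0144 res px [ 0.17 -0.28 -0.65  0.25  0.49  0.11]
plate world [0.5948 0.089  0.1634] yaw 88.21 target-plate mm [-0.1  -0.26] tcp [0.5934 0.0907 0.1858]
tool off mm [ 1.43 -2.23] yaw deg 0.21 y 0.016 res px [ 0.17 -0.01 -0.08  0.08 -0.09 -0.06]
plate world [0.5948 0.0884 0.1618] yaw 88.21 target-plate mm [-0.09  0.31] tcp [0.5934 0.0907 0.1858]
```

View pics/ov3.png

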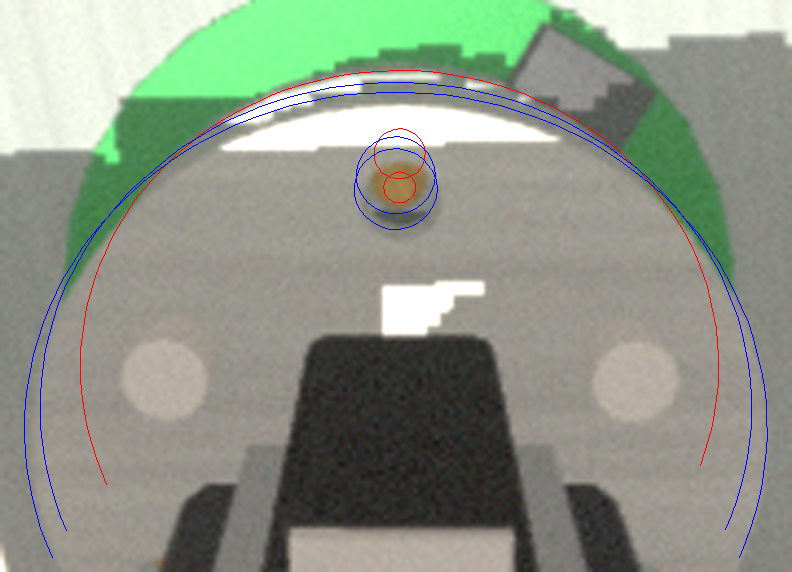

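```bash
python3 -m crank '[0,1,0,0,0,0,1,0,0,0,0,1,0,0,0]';python3 -m crank '[0,1,0,0,0,0,1,0,0,0,0,1,0,0,0,0,0,0,0,0]'; python3 fit.py|tail -1; python3 look.py w5
```

```text
time: 10.6
tool_pos: [0.5934, 0.0906, 0.1827]
ee_rot: [0.707, -0.707, 0.012, -0.012]
contact_force: [-0.1, 0.4, -4.6]
width: 0.296
time: 10.93
tool_pos: [0.5932, 0.0907, 0.1794]
ee_rot: [0.707, -0.707, 0.013, -0.012]
contact_force: [0.2, -0.1, -5.0]
width: 0.293
plate world [0.5946 0.0884 0.1554] yaw 88.21 target-plate mm [0.12 0.31] tcp [0.5932 0.0907 0.1794]
t 10.98 pos [0.5933 0.0907 0.1796] x [ 0.999 -0.035 -0.   ] y [-0. -0. -1.] z [ 0.035  0.999 -0.   ] F [ 0.5 -0.4 -4.4] M [ 0.05 -0.04 -0.02] w 0.292 q [-0.04  0.18  1.73 -0.    1.23 -0.  ]
```

View pics/w5c.png

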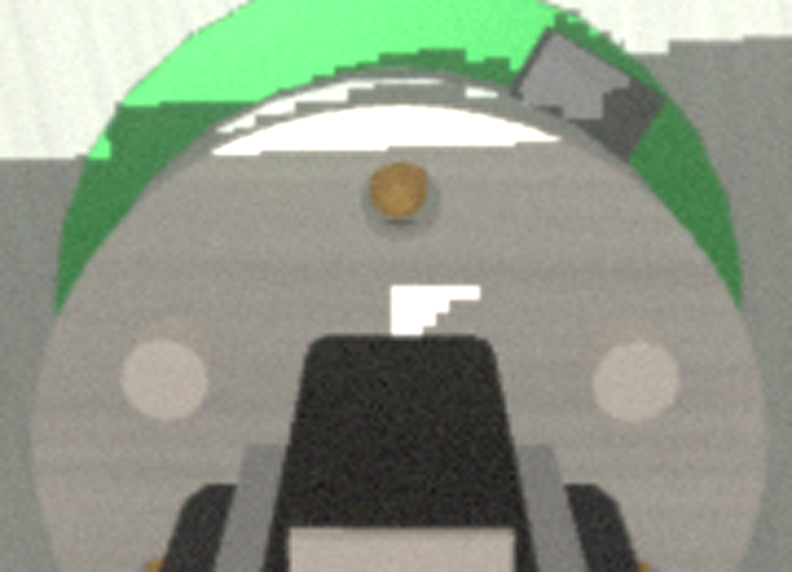

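View pics/w5scenec.png

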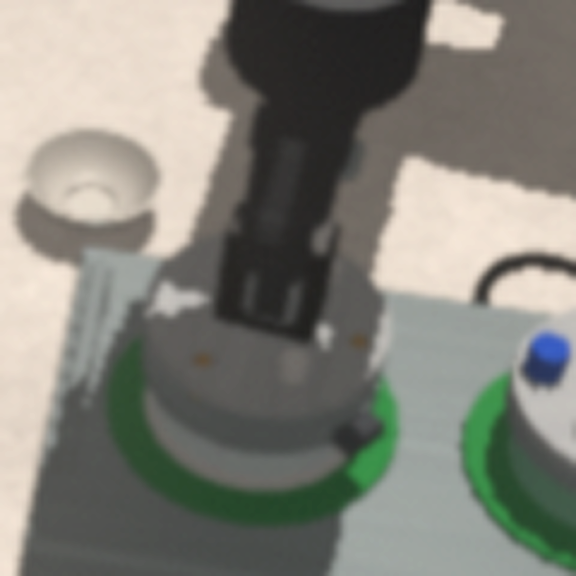

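```bash
python3 -m crank '[0,1,0.5,0,0,0,1,0,0,0,0,1,0,0,0,0,1,0,0,0]';python3 -m crank '[0,1,0,0,0,0,1,0,0,0,0,0,0,0,0]'; python3 fit.py|tail -1; python3 look.py w6
```

```text
time: 11.47
tool_pos: [0.5934, 0.0912, 0.1756]
ee_rot: [-0.707, 0.707, -0.012, 0.012]
contact_force: [0.2, 0.4, -4.8]
width: 0.294
time: 11.72
tool_pos: [0.5932, 0.0911, 0.1734]
ee_rot: [0.707, -0.707, 0.013, -0.012]
contact_force: [0.1, 0.6, -4.7]
width: 0.297
plate world [0.5946 0.0889 0.1494] yaw 88.21 target-plate mm [ 0.12 -0.17] tcp [0.5932 0.0911 0.1734]
t 11.77 pos [0.5933 0.0912 0.1736] x [ 0.999 -0.035 -0.   ] y [-0.  0. -1.] z [0.035 0.999 0.   ] F [ 0.3 -0.3 -4.6] M [ 0.   -0.01 -0.  ] w 0.295 q [-0.04  0.19  1.73  0.    1.22 -0.  ]
```

View pics/w6c.png

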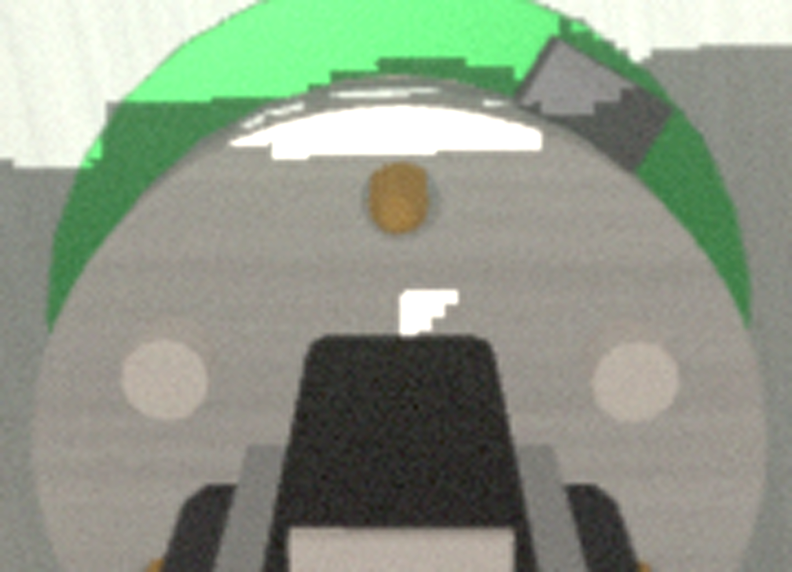

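```bash
python3 -m crank '[0,1,0,0,0,0,1,0,0,0,0,1,0,0,0,0,0,0,0,0]';python3 -m crank '[0,1,0,0,0,0,1,0,0,0,0,0,0,0,0]'; python3 fit.py|head -2
```

```text
time: 12.25
tool_pos: [0.5932, 0.0911, 0.1704]
ee_rot: [0.707, -0.707, 0.013, -0.012]
contact_force: [-0.6, -1.5, -4.3]
width: 0.297
time: 12.5
tool_pos: [0.5933, 0.0912, 0.1685]
ee_rot: [-0.707, 0.707, -0.013, 0.012]
contact_force: [-0.7, 0.1, -4.5]
width: 0.297
tool off mm [ 1.43 -1.66] yaw deg 0.21 y 0.0144 res px [ 0.17 -0.28 -0.65  0.25  0.49  0.11]
plate world [0.5946 0.0895 0.1461] yaw 88.21 target-plate mm [ 0.07 -0.75] tcp [0.5933 0.0912 0.1685]
```

```bash
python3 -m crank '[0,1,0,0,0,0,0.5,0,0,0,0,0,0,0,0]';python3 -m crank '[0,0.5,0,0,0,0,0.5,0,0,0,0,0,0,0,0]'; python3 -m crank '[0,0.5,0,0,0,0,0,0,0,0]'
```

```text
time: 12.8
tool_pos: [0.5933, 0.0912, 0.1671]
ee_rot: [0.707, -0.707, 0.012, -0.012]
contact_force: [0.1, 0.5, -4.2]
width: 0.296
time: 13.05
tool_pos: [0.5933, 0.0912, 0.1662]
ee_rot: [0.707, -0.707, 0.012, -0.012]
contact_force: [0.4, -0.3, -4.9]
width: 0.292
time: 13.22
tool_pos: [0.5934, 0.0911, 0.1657]
ee_rot: [-0.707, 0.707, -0.012, 0.012]
contact_force: [0.6, -0.5, -4.3]
width: 0.297
```

```bash
for i in 1 2; do python3 -m crank '[0,0.5,0,0,0,0,0,0,0,0]'|sed -n '2p;4p'; done; python3 -m crank '[0,0.5,0,0,0,0,0,0,0,0]'; python3 look.py w7
```

```text
tool_pos: [0.5935, 0.0912, 0.1655]
contact_force: [-0.9, 0.7, -3.0]
tool_pos: [0.5936, 0.0912, 0.1654]
contact_force: [-1.7, -0.0, -0.1]
time: 13.72
tool_pos: [0.5937, 0.0911, 0.1654]
ee_rot: [-0.707, 0.707, -0.012, 0.013]
contact_force: [-4.8, -1.1, 5.4]
width: 0.296
t 13.72 pos [0.5937 0.0911 0.1654] x [ 0.999 -0.035  0.001] y [ 0.001 -0.    -1.   ] z [ 0.035  0.999 -0.   ] F [-4.8 -1.1  5.4] M [0.03 0.6  0.01] w 0.296 q [-0.04  0.2   1.74 -0.    1.2  -0.  ]
```

View pics/w7c.png

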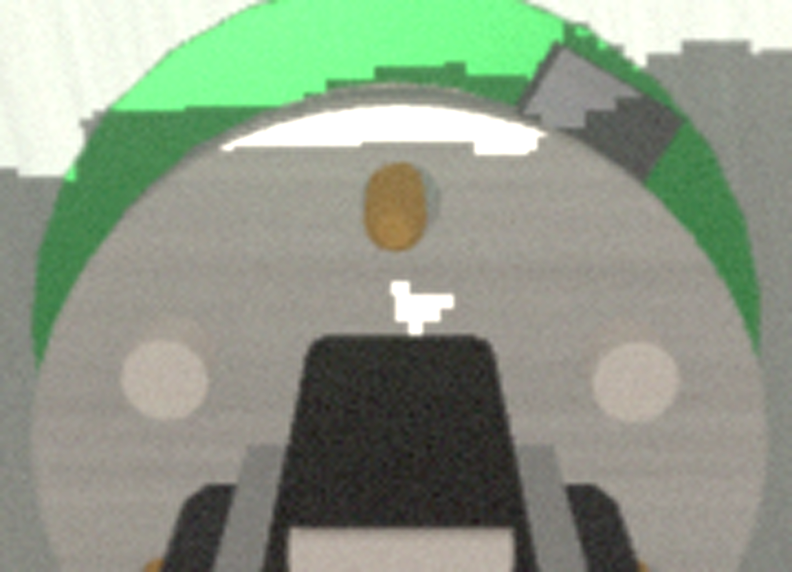

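View pics/w7scenec.png

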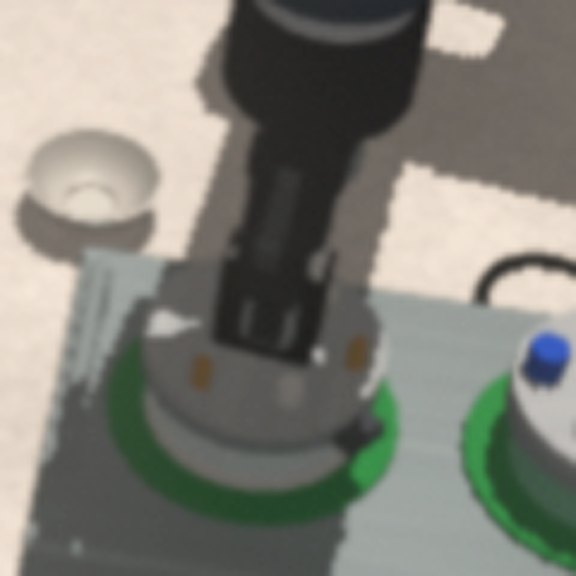

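```bash
python3 -m crank '[-0.6,0,0,0,0,0,0,0,0,0]'; python3 -m crank '[0,0.4,0,0,0,0,0,0,0,0]'; python3 look.py w8
```

```text
time: 14.03
tool_pos: [0.5937, 0.0911, 0.1654]
ee_rot: [-0.707, 0.707, -0.011, 0.013]
contact_force: [-1.5, 0.5, 4.2]
width: 0.297
time: 14.2
tool_pos: [0.5937, 0.0911, 0.1654]
ee_rot: [-0.707, 0.707, -0.012, 0.013]
contact_force: [-2.0, -0.7, 8.0]
width: 0.298
t 14.2 pos [0.5937 0.0911 0.1654] x [ 0.999 -0.035  0.002] y [ 0.002 -0.    -1.   ] z [ 0.035  0.999 -0.   ] F [-2.  -0.7  8. ] M [0.01 0.66 0.01] w 0.298 q [-0.04  0.2   1.74 -0.    1.2  -0.  ]
```

View pics/w8c.png

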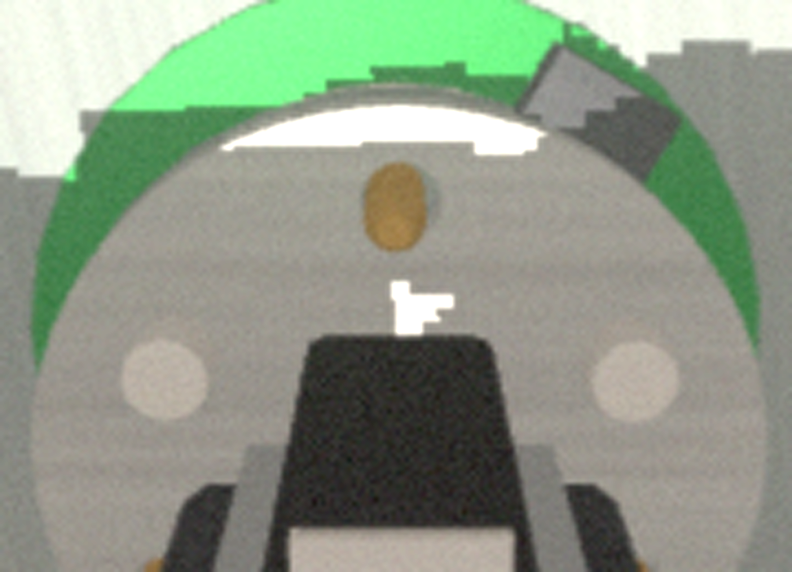

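View pics/w8sidec.png

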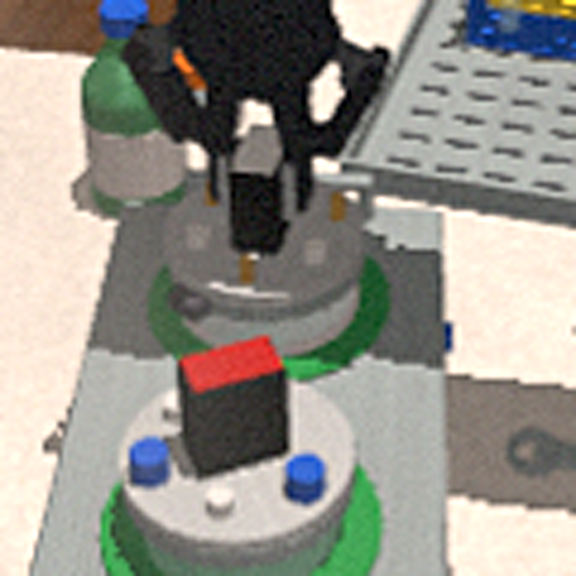

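```bash
python3 -m crank '[0,-0.5,0,0,0,0,-0.3,0,0,0,0,0,0,0,0]' 20 ; python3 -m crank '[0,0,0,0,30,0,0,0,0,33,0,0,0,0,36,0,0,0,0,40,0,0,0,0,44]'; python3 -m crank '[0,0,0,0,50,0,0,0,0,56,0,0,0,0,60,0,0,0,0,60,0,0,0,0,60]'; python3 look.py w9
```

```text
time: 14.6
tool_pos: [0.5937, 0.0911, 0.1654]
ee_rot: [0.707, -0.707, 0.012, -0.013]
contact_force: [0.6, 0.2, 6.0]
width: 0.298
time: 15.02
tool_pos: [0.5922, 0.0912, 0.1638]
ee_rot: [0.707, -0.707, 0.013, -0.012]
contact_force: [-0.4, -0.1, 0.1]
width: 0.442
time: 15.43
tool_pos: [0.5928, 0.0912, 0.1647]
ee_rot: [-0.707, 0.707, -0.012, 0.012]
contact_force: [-0.5, -0.0, 1.0]
width: 0.597
t 15.43 pos [0.5928 0.0912 0.1647] x [ 0.999 -0.035  0.   ] y [ 0. -0. -1.] z [ 0.035  0.999 -0.   ] F [-0.5 -0.   1. ] M [0.05 0.02 0.04] w 0.597 q [-0.04  0.2   1.74 -0.    1.2  -0.  ]
```

View pics/w9c.png

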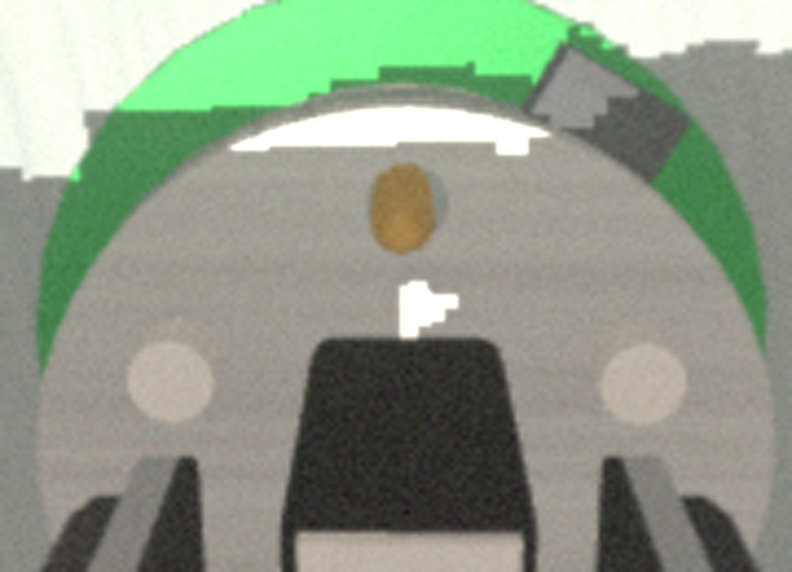

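View pics/w9sidec.png

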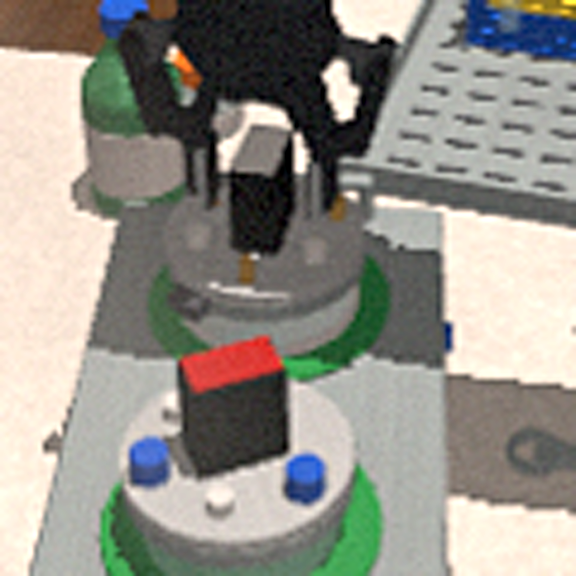

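```bash
python3 -m crank '[0,-3,0,0,60,0,-8,0,0,60,0,-15,0,0,60,0,-25,0,0,60,0,-30,0,0,60]'; python3 -m crank '[0,-30,0,0,60,0,-20,0,0,60,0,-10,0,0,60,0,0,0,0,60,0,0,0,0,60]'
python3 look.py w10
python3 - <<'E'
from h import *
s=get_image("scene");d=get_image("side")
def tri(a,b):
    (c1,d1),(c2,d2)=a,b
    q=np.linalg.lstsq(np.c_[d1,-d2],c2-c1,rcond=None)[0];return ((c1+q[0]*d1+c2+q[1]*d2)/2).round(4)
for n in["headplate_grip","headplate"]:
    print(n,tri(ray(s,spotter.mark_of(n,s)[0]["point"],Tcw(s)),ray(d,spotter.mark_of(n,d)[0]["point"],Tcw(d))))
E
```

```text
time: 16.0
tool_pos: [0.5917, 0.0912, 0.2454]
ee_rot: [0.707, -0.707, 0.014, -0.011]
contact_force: [0.1, 0.4, 0.2]
width: 0.598
time: 16.42
tool_pos: [0.5927, 0.0912, 0.3054]
ee_rot: [0.707, -0.707, 0.012, -0.012]
contact_force: [0.1, -0.1, -1.6]
width: 0.597
t 16.42 pos [0.5927 0.0912 0.3054] x [ 0.999 -0.035 -0.   ] y [-0.  0. -1.] z [0.035 0.999 0.   ] F [ 0.1 -0.1 -1.6] M [-0.02  0.03 -0.03] w 0.597 q [-0.04  0.08  1.61  0.    1.45 -0.  ]
headplate_grip [0.5942 0.0891 0.1752]
headplate [0.604  0.0888 0.1444]
```

View pics/w10.png

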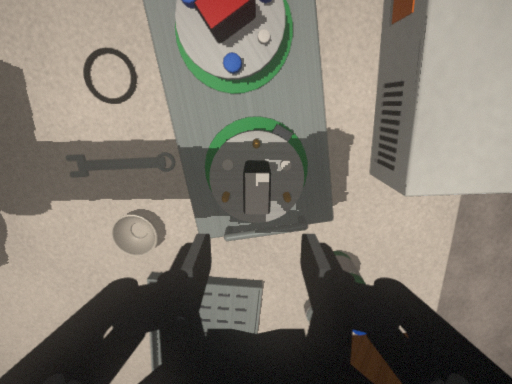

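View pics/w10scenec.png

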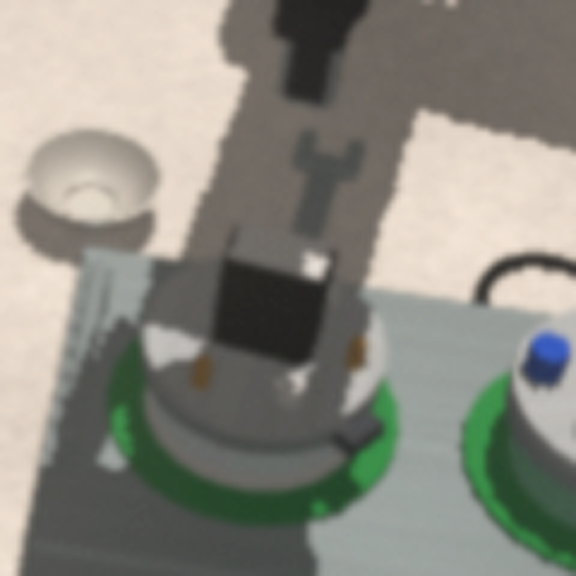

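View pics/w10sidec.png

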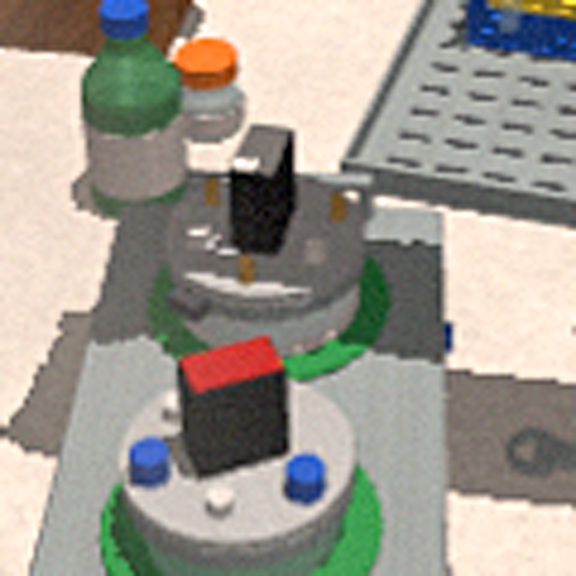

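```bash
python3 -c "
from rig import job;print(job.sign_off())"
```

```text
the job is handed in; nothing more can be done
None
```

The head plate is on the open vessel with all three studs through its holes, the gripper has let go and backed off, and the job is handed in. The robot's clock read about 16.5 s of the 72 s allowed. No verdict came back, so this rests on my own checks.

- **How it went:** I gripped the plate by its black housing, lifted it out of the tray and turned it 66° so its holes lined up with the studs seen in the wrist camera. I then lowered it in steps of 0.5–2 mm until it touched the ring, with at most about 13 N of contact in the force readings. After easing off, I opened the fingers slowly and raised the arm.
- **Final position:** two cameras put the grip point at (0.594, 0.089, 0.175). The target was about (0.595, 0.089, 0.176), so the plate is centred and fully down to within the accuracy of the measurement. The pictures show three studs standing through the plate, the disc flush on the ring, and nothing touching the robot.
- **Bystanders:** those visible in the last pictures look untouched, but I judged this by eye and did not measure it.

Some readings did not agree:

- **Arm and camera:** the measured arm position wandered by 1–3 mm, and the wrist camera's reported mounting seemed to shift by about 1 mm. I aligned the last few millimetres on the stud seen in the hole.
- **First contact:** the wrist moment of about 0.65 N·m showed the plate touching on one edge first. It settled when released.
- **Network estimate:** in the last check, the estimate of the plate's origin was about 9 mm off in x from the grip-point estimate and from what the pictures show, so I gave it no weight.

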